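# Reset the tripped enamel mill and hold its cup in run

## Robot

A 6-joint arm with a two-finger parallel gripper is mounted at the origin on the work surface. World frame = base frame: x ahead of the robot, y to its left, z up, the work surface at z = 0. Lengths are in m, angles in rad, forces in N, time in s.
With the tool pointing down it reaches from about 0.35 to 0.85 m from the base axis. Payload 8.1 kg.
Tool frame: the origin (TCP) lies at the very end of the fingers, on their centre line; the grasp point (between the pads) lies robot.tcp_to_grasp behind it (robot.tcp_to_grasp is the distance from the TCP to the grasp point, in m); z points along the fingers, y is the line along which they close (so a half turn about z gives the same grasp; the last joint's range is limited). The gripper opens to 93 mm and grips with 3 to 60 N. Pads are 15 mm wide; open, the fingers measure 128 mm over their backs; the gripper's body (75 mm by 188 mm) begins 65 mm behind the grasp point.
Start: joints at [1.252, 0.13, 1.488, -0, 1.523, -0.085], TCP at [0.139, 0.584, 0.219] pointing down, gripper open.
Joint ranges: [-2.96, 2.96], [-0.89, 2.26], [0.02, 2.5], [-1.34, 4.48], [0, 2.73], [-2.66, 2.66]. Speed limits (rad/s): [2.39, 2.39, 2.79, 3.14, 3.14, 3.14].

## Interface

Orientations are given as a rotation vector (axis times angle).
In Python, from plant import robot gives the robot as it stands. The module is installed in compiled form; this text tells all that it offers.
- The arm moves only by the shell command python3 -m pendant 'ROWS' [FORCE]. ROWS is JSON, a list that holds one entry, the list of rows, each a list of 5 numbers: the opening, from 0 (shut) to 1 (fully open), then the shift along the tool's x, y, z in cm, then the turn about the tool's z in degrees. In form: [[[fingers, x, y, z, roll], ...]]. A call has 1 to 8 rows; each row shifts and turns the commanded pose from where the row before left it, along the tool's axes as they then stand; what a row does not reach is not made up. A row lasts 1/10 s, in which the tool goes at most 50 mm and 8.59 degrees, less where a joint would pass 70% of its speed; a pose out of reach is approached as far as the arm can. A call is refused whole if a number of a shift passes 5 or a number of a turn 8.59, either way. A call with a gripper value outside its range is refused whole. The fingers move at their own pace and stop on an object; FORCE is the grip in N (left out, the last holds). Time passes only in rows, so rows that do not move let the fingers close. It gives the time, the measured TCP pose, the force, the opening and the grip force at its end, in the units of the state.
- robot.read_state(): the state, without advancing time (a new reading comes with each control period).
- robot.read_camera(name): name is "scene" or "top" or "wrist"; returns a dict with "img" (480x640x3 uint8, blue, green, red), "K" (3x3 intrinsics, pixels), "pose" (4x4, takes a point from camera to world coordinates). Camera axes: x right, y up, looking along -z (the intrinsics and any distortion apply to the point x, -y, -z); pixel columns grow to the right and rows downward; lengths in m; the calibration is good to about 2 mm. A picture is of the moment at which its call begins. There is no depth.
- robot.close_job(): hands the job in; it is judged then, once.
The state is a dict: "t": time; "q": joint angles; "dq": joint speeds; "joint_torque": joint torques, N m; "tool_pos": TCP position; "orientation": TCP orientation; "force": force on the tool from outside, world axes, zero at the start; "wrist_torque": the same for the moment, N m; "opening": finger opening in m; "gripper_force": force on a finger pad.
Only numpy, scipy, OpenCV 4.12 (cv2) and the standard library are available. Lean on these libraries where they do the work, as an engineer would, in place of code of your own. Each camera call takes 0.05 s, during which the arm holds its last target. There are 200 camera calls.

## Task

The little enamel mill has tripped its overload. Press the recessed reset button on its deck right down with the point of the straight-handled stylus, put the stylus back in its hole in the tool block and let go of it, then set the closed grinding cup into the mill's bayonet collar, push it down against its spring, twist it clockwise (seen from above) a quarter turn to the stop against the return spring, and finish while still gripping and holding it there, since the mill runs only as long as it is held over. Leave the rest of the bench as it is.

Things in the scene. Friction and masses are not known exactly. Their poses are not given: they have to be found in the camera images.
- stylus_grip (a point): Middle of the stylus handle, on its axis, 95 mm above the tool's point and 45 mm below the handle's top; z runs up along the stylus. The stylus stands upright, point down, in one hole of the wooden tool block, its ferrule resting on the top of the block (50 mm up), the handle from 5 to 95 mm above that.
- stylus: The stylus: straight plain wooden handle 16 mm in diameter, 90 mm long, and a brass ferrule 15 mm across below it, 5 mm high, on a thin steel shank 5 mm in diameter and 45 mm long with a blunt flat point. 140 mm long, 35 g. Origin at its point, z up along it. Its neighbours in the block are a shorter tool with a mushroom knob and a file with a thin black handle.
- stylus_tip (a point): The blunt point of the stylus, 95 mm below stylus_grip along its axis; axes as stylus_grip.
- tool_block: Dark hardwood block, fixed, 50 (x) x 160 (y) x 50 mm high, origin at the centre of its underside. Three upright holes 12 mm in diameter, 48 mm deep, with 2 mm chamfers, on its y axis at y = -50, 0 and +50 mm; the stylus, the graver and the file stand in them in any order.
- mill: The cordless enamel mill, fixed: white box 130 (x) x 210 (y) mm, flat deck 84 mm above the table, origin at the centre of its underside. The steel bayonet collar's axis is at y = +35 mm, the recessed reset button at y = -70 mm, both at x = 0. On the deck at y = -70 mm also a rocker switch (x = -43) and an amber pilot lamp (x = +45): leave them.
- reset_top (a point): Centre of the flat top of the black reset button, 12 mm in diameter, at the bottom of a round recess 16 mm wide and 5 mm deep with a thin steel bezel in the mill's deck; the point goes down with the button. Axes as the mill's.
- reset_button (a joint): Travel of the reset button: 0 up, 0.004 m fully down, pushed straight down; it springs back (1.4 N to start it, 4.6 N fully down).
- collar (a point): Centre of the mouth of the bayonet collar, level with its top face, 90 mm above the table; axes as the mill's. The two entry gaps lie at +x and -x. Collar: 94 mm outside, bore 60 mm (64 at the top), lip 6 mm thick; each gap reaches out to radius 40 mm and is about 16 mm wide at radius 32 mm. Under the lip the lugs are free to turn clockwise; fixed stops bar the other way.
- drive_plate (a joint): How far the sprung drive in the collar is pressed down, 0 to 0.011 m. Its flat top (28 mm across) is 10 mm below the collar's top at 0 and bears the cup's foot; it pushes up with 3 N at 0, 7 N at 0.006, 10.7 N at 0.011 m. A loose cup rests on it unturned. The lugs clear the lip from 0.005 m on: push to 0.007 to 0.010 m, then turn.
- run_switch (a joint): Turn of the sprung run switch under the lip, 0 to 1.35 rad (its stop), growing clockwise from above. The lugs meet it after about 0.12 rad and carry it, so the cup turns about 1.45 rad from the middle of the gaps to the stop. It pushes back with 0.07 N m at 0 and 0.21 N m at the stop: a cup let go turns back.
- cup_center (a point): Centre of the closed grinding cup, on its axis, 46 mm above its underside; z up. Its two lugs lie on its x axis, at +x and -x (half a turn gives the same cup). Lugs: 10 mm wide, 6 mm thick, 3 to 9 mm above the underside, reaching out to 36 mm from the axis. Grip the steel body, 54 mm in diameter, 18 to 80 mm above the underside.
- cup: The grinding cup: plain steel cylinder 54 mm in diameter on a black foot 18 mm high, 92 mm high in all, about 0.2 kg, standing upright on the bench. A black rib 42 x 7 mm, 3 mm high, across its top lies in line with the lugs. Origin at the centre of its underside, axes as cup_center.
- graver: bystander: short graver with a mushroom-shaped light wooden knob 30 mm wide, standing in the tool block, its top 57 mm above the block; origin at its point.
- file: bystander: needle file with a thin black handle 10 mm in diameter, standing in the tool block, its top 67 mm above the block; origin at its point.
- jar: bystander: plain steel storage jar 67 mm in diameter and 68 mm high with a dark lid, without lugs or rib; origin at the centre of its underside.
- bottle0: bystander: small amber bottle with a black cap, 32 mm in diameter, 79 mm high; origin at the centre of its underside.
- bottle1: bystander: small white bottle with a black cap, 32 mm in diameter, 79 mm high; origin at the centre of its underside.
- bangle: bystander: brass bangle lying flat, 66 mm across, 7 mm high; origin at the centre of its underside.
- bench_block: bystander: square steel bench block 60 x 60 x 20 mm; origin at the centre of its underside.
- bench_knife: bystander: small knife with a black handle, 160 mm long, lying flat; origin at the front end of its handle.
Not all that is in view belongs to the job. Leave any red look-alike of the tool_block alone.

How it is judged:
On the way, in this order (a step that is already met when the one before it is completed fails the run):
1. the stylus point has pressed the reset button down (at least 3 of its 4 mm) (value of joint reset_button above 0.003 m and distance between stylus_tip and reset_top below 0.008 m and z of stylus_tip in the frame of reset_top above -0.003 m), for 0.1 s.
2. the stylus stands in the tool block again, let go (z of stylus_tip in the frame of tool_block between -0.005 and 0.02 m and x of stylus_tip in the frame of tool_block between -0.02 and 0.02 m and angle between stylus_grip's own z axis and vertical below 0.25 rad and contact force between the fingers and stylus below 0.1 N), for 0.2 s.
3. the cup is seated below the collar's lip and turned against the run switch's spring (value of joint run_switch above 1.15 rad and value of joint drive_plate above 0.003 m and z of cup in the frame of collar below -0.0125 m and horizontal distance between cup and collar below 0.005 m and angle between cup's own z axis and vertical below 0.1 rad), for 0.2 s.
At the end, for the whole second after the job is handed in: Fingers grip the cup (over 1 N); its underside is 12.5 mm or more below the collar's top, axis within 5 mm, tilt under 0.1 rad, drive pressed over 3 mm, run switch at 1.15 rad or more. The stylus stands in the block (point under 20 mm up, lean under 0.25 rad), untouched. Nothing else moved 40 mm (all of step 2 and all of step 3 and contact force between the fingers and cup above 1 N); the arm keeps its last pose, push and grip.
It fails at once if something else on the bench moved more than 40 mm or was knocked over (distance of any of graver, file, jar, bottle0, bottle1, bangle, bench_block, bench_knife from where it was at the start of the episode above 0.04 m or angle between any of graver, file, jar, bottle0, bottle1's own z axis and vertical above 0.5 rad).
It also fails if it takes over 61 s, if anything falls off the work surface, if the arm or the gripper's body presses on something with over 40 N, if the wrist force passes 120 N, or if a joint passes its speed limit or range.

## Working session

There is one attempt and no reset: what is moved stays moved. The work goes in short steps, Python scripts to look and compute and a shell command to move; the robot and the scene stay as the last step left them, time stands still between calls to the robot, and variables do not carry over. Pictures are saved under pics/ and viewed, at most 10 in all, crops included, and the job is handed in when it is done.

```bash
mkdir -p pics
cat > h.py <<'E'
import numpy as np,cv2
from plant import robot
from scipy.spatial.transform import Rotation as R
def cam(n):
    c=robot.read_camera(n); return c['img'],np.array(c['K']),np.array(c['pose'])
def ray(K,P,u,v):
    d=np.linalg.inv(K)@[u,v,1]; d=P[:3,:3]@np.array([d[0],-d[1],-d[2]]); return P[:3,3],d
def at(K,P,u,v,z):
    o,d=ray(K,P,u,v); return o+d*(z-o[2])/d[2]
def proj(K,P,X):
    p=P[:3,:3].T@(np.array(X)-P[:3,3]); p=K@[p[0],-p[1],-p[2]]; return p[:2]/p[2]
def go(X):
    s=robot.read_state(); r=R.from_rotvec(s['orientation']).as_matrix()
    return (r.T@(np.array(X)-s['tool_pos'])*100).round(2)
E
python3 - <<'E'
from h import *
for n in('top','scene','wrist'):
    i,K,P=cam(n); cv2.imwrite(f'pics/{n}0.png',i); np.savez(n+'0.npz',i=i,K=K,P=P); print(n,K.tolist(),P.round(3).tolist())
s=robot.read_state();print(s); print(robot.tcp_to_grasp, R.from_rotvec(s['orientation']).as_matrix().round(3))
E
```

```text
top [[520.2200518758075, 0.0, 321.0897688283476], [0.0, 520.2200518758075, 237.35876254675551], [0.0, 0.0, 1.0]] [[0.01, 0.992, -0.125, 0.342], [-1.0, 0.013, 0.018, -0.002], [0.019, 0.125, 0.992, 1.459], [0.0, 0.0, 0.0, 1.0]]
scene [[490.6293225095893, 0.0, 325.48367875150274], [0.0, 490.6293225095893, 238.34522953156917], [0.0, 0.0, 1.0]] [[0.625, -0.54, 0.563, 1.214], [0.78, 0.422, -0.461, -0.566], [0.011, 0.728, 0.686, 0.932], [0.0, 0.0, 0.0, 1.0]]
wrist [[425.32801785167317, 0.0, 326.7014147066239], [0.0, 425.32801785167317, 239.03537657336932], [0.0, 0.0, 1.0]] [[0.231, -0.937, -0.261, 0.068], [0.973, 0.222, 0.064, 0.6], [-0.002, -0.269, 0.963, 0.384], [0.0, 0.0, 0.0, 1.0]]
{'t': 0.15, 'q': array([ 1.25160610e+00,  1.31014576e-01,  1.48901601e+00, -2.52874947e-05,
        1.52300609e+00, -8.54244106e-02]), 'dq': array([-0.0003072 , -0.00181083, -0.00419019, -0.00061964, -0.0030917 ,
        0.0001593 ]), 'joint_torque': array([ 2.50022267e-04, -5.60468531e+01, -4.92337453e+01,  7.68137304e-02,
        3.06267198e-02, -6.05676678e-05]), 'tool_pos': array([0.13884919, 0.5832621 , 0.21781957]), 'orientation': array([-3.66330007e-01, -3.11989330e+00,  2.22979153e-03]), 'force': array([ 0.50502795, -0.16983942,  0.28206593]), 'wrist_torque': array([-0.03722394, -0.05141581,  0.04548048]), 'gripper_force': 0.0, 'opening': 0.09285666825249006}
0.0188 [[-0.973  0.232 -0.   ]
 [ 0.232  0.973 -0.001]
 [ 0.    -0.001 -1.   ]]
```

View pics/top0.png

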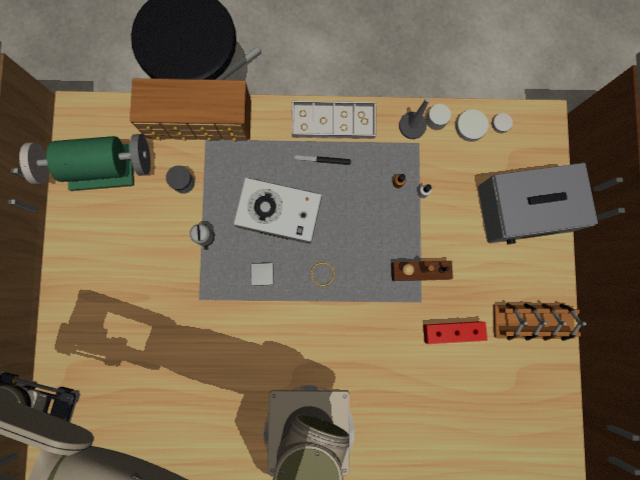

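View pics/scene0.png

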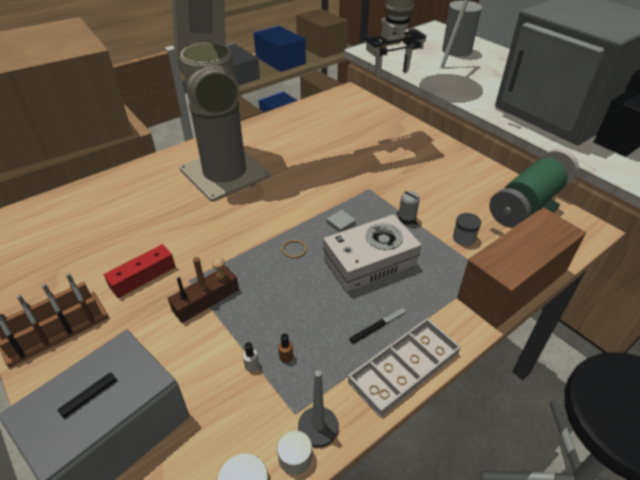

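The top view shows candidates for the stylus: a mushroom knob at (408,269), which is the graver; a middle handle at (431,268); and a black handle at (445,267), which is the file. There is also a red look-alike block at (455,331). Cup candidates are the ribbed cylinder at (201,233), and the jar with a dark lid at (180,179). The mill is at (278,210), with its collar at (265,206), reset near (303,215), rocker (299,230) and lamp (307,198). I choose the middle handle and the ribbed cylinder, and will check both in a close crop.

Run:
```python
from h import *
t=np.load('top0.npz');s=np.load('scene0.npz')
def c(i,x,y,w,h): return cv2.resize(i[y:y+h,x:x+w],(400,300),interpolation=cv2.INTER_CUBIC)
a=np.vstack([np.hstack([c(t['i'],380,235,80,60),c(s['i'],160,240,100,75)]),np.hstack([c(t['i'],225,165,108,81),c(t['i'],170,200,80,60)])])
cv2.imwrite('pics/c1.png',a)
K,P=t['K'],t['P']
for n,u,v,z in(('cup',201,230,.092),('sty',431,267,.145),('block',422,269,.05),('collar',265,206,.09),('reset',303,215,.08)): print(n,at(K,P,u,v,z).round(3))
```

```text
cup [0.53  0.291 0.092]
sty [ 0.436 -0.305  0.145]
block [ 0.437 -0.302  0.05 ]
collar [0.597 0.124 0.09 ]
reset [0.576 0.023 0.08 ]
```

View pics/c1.png

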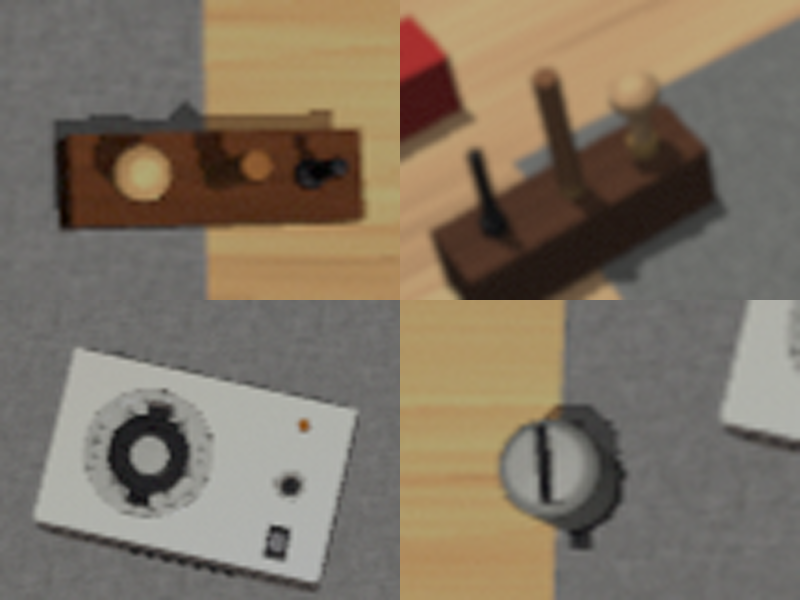

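The crop confirms it: plain stylus handle in the middle hole at top pixel (431,268), between the mushroom knob and the black file. The cup shows its rib and lugs at (201,230). On the mill deck the reset is at (303,214). Next I move above the mill for a close look.

```bash
R=[1,-3.2,-2.3,-0.7,0]; python3 -m pendant '[[[1,-3.2,-2.3,-0.7,0],[1,-3.2,-2.3,-0.7,0],[1,-3.2,-2.3,-0.7,0],[1,-3.2,-2.3,-0.7,0],[1,-3.2,-2.3,-0.7,0],[1,-3.2,-2.3,-0.7,0],[1,-3.2,-2.3,-0.7,0],[1,-3.2,-2.3,-0.7,0]]]' && python3 -m pendant '[[[1,-3.2,-2.3,-0.7,0],[1,-3.2,-2.3,-0.7,0],[1,-3.2,-2.3,-0.7,0],[1,-3.2,-2.3,-0.7,0],[1,-3.2,-2.3,-0.7,0],[1,-3.2,-2.3,-0.7,0],[1,-3.2,-2.3,-0.7,0],[1,0,0,0,0]]]'
python3 - <<'E'
from h import *
i,K,P=cam('wrist'); cv2.imwrite('pics/w1.png',i); np.savez('w1.npz',i=i,K=K,P=P)
s=robot.read_state();print(s['tool_pos'],s['q'].round(2),P[:3,3])
E
```

```text
t: 0.95
tool_pos: [0.346, 0.344, 0.2747]
orientation: [-0.366, -3.12, 0.0]
force: [0.7, -0.5, -0.1]
opening: 0.093
gripper_force: 0.0
t: 1.75
tool_pos: [0.5283, 0.1333, 0.3238]
orientation: [0.373, 3.118, -0.002]
force: [0.2, 0.1, 0.1]
opening: 0.0929
gripper_force: 0.0
[0.52692569 0.13511998 0.32334467] [ 0.16 -0.04  1.48 -0.    1.71 -1.18] [0.45697397 0.14996792 0.48963876]
```

View pics/w1.png

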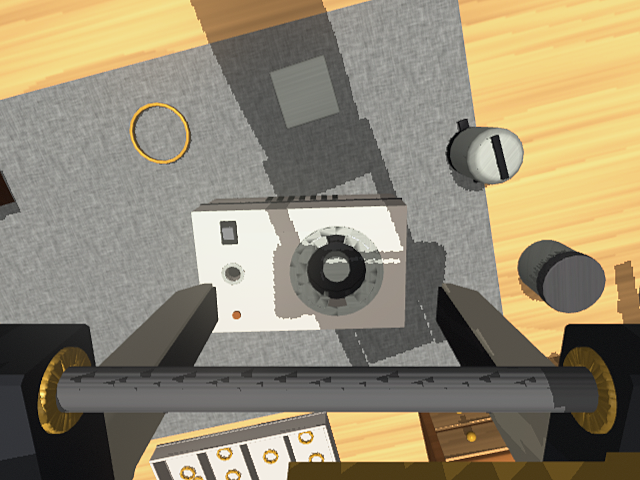

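The wrist view shows the collar at about (336,268), reset (233,273), rocker (229,232), lamp (236,315), cup rib (499,157) with a lug at (462,125), and the jar at (570,280). I'll refine these with masks.

Run:
```python
from h import *
d=np.load('w1.npz');i,K,P=d['i'],d['K'],d['P']; g=cv2.cvtColor(i,cv2.COLOR_BGR2GRAY)
def blobs(m,x0,y0,x1,y1,z,n,amin=20):
    for c in cv2.findContours(m[y0:y1,x0:x1].astype(np.uint8),cv2.RETR_LIST,cv2.CHAIN_APPROX_NONE)[0]:
        if cv2.contourArea(c)>amin:
            c=c+[x0,y0]; W=np.array([at(K,P,*p[0],z)[:2] for p in c],np.float32)*1000
            (cx,cy),(w,h),a=cv2.minAreaRect(W); (ex,ey),er=cv2.minEnclosingCircle(W)
            print(n,'px',c.mean((0,1)).round(0),'rect',round(cx,1),round(cy,1),round(w,1),round(h,1),round(a,1),'circ',round(ex,1),round(ey,1),round(er,1))
blobs(g<60,290,215,390,320,.09,'collar')
blobs(g>90,315,245,360,290,.08,'plate')
blobs(g<130,215,260,250,290,.084,'reset');blobs(g<60,215,260,250,290,.079,'resetblk',8)
blobs(i[...,0].astype(int)<100,225,305,247,324,.086,'lamp'); blobs(g<120,215,215,245,250,.086,'rocker')
blobs(g<50,470,125,530,190,.095,'rib');blobs(g>140,440,110,530,190,.092,'cuptop');blobs(g<60,450,112,475,135,.009,'lug',8)
```

```text
collar px [336. 266.] rect 595.2 125.6 27.9 33.6 76.4 circ 595.2 125.6 17.3
collar px [336. 267.] rect 597.8 124.4 61.1 57.9 29.2 circ 596.1 124.8 33.4
plate px [336. 268.] rect 601.7 124.2 26.6 25.9 76.4 circ 601.2 124.4 13.9
plate px [355. 247.] rect 584.0 146.5 11.2 6.3 76.4 circ 584.0 146.5 6.4
reset px [232. 273.] rect 580.3 21.4 14.4 13.7 28.0 circ 580.4 21.1 7.6
lamp px [236. 315.] rect 624.0 12.8 7.3 8.2 73.3 circ 623.9 12.3 4.6
rocker px [228. 233.] rect 538.4 29.7 12.2 14.4 81.8 circ 538.6 29.5 8.3
rocker px [229. 232.] rect 537.7 31.0 15.6 23.4 78.2 circ 537.8 31.0 13.4
rib px [500. 157.] rect 526.1 295.2 41.0 6.7 6.5 circ 526.1 295.3 20.5
cuptop px [522. 158.] rect 532.5 315.9 2.7 10.0 83.4 circ 532.5 315.9 5.0
cuptop px [482. 150.] rect 517.5 284.8 88.7 71.1 76.4 circ 517.5 284.8 56.8
lug px [462. 126.] rect 497.6 289.7 11.6 18.3 22.2 circ 498.1 289.8 9.5
```

```bash
python3 -m pendant '[[[1,-0.1,-4.1,0.3,0],[1,-0.1,-4.1,0.3,0],[1,-0.1,-4.1,0.3,0],[1,-0.1,-4.1,0.3,0],[1,-0.1,-4.1,0.3,0],[1,-0.1,-4.1,0.3,0],[1,-0.1,-4.1,0.3,0],[1,-0.1,-4.1,0.3,0]]]' >/dev/null&& python3 -m pendant '[[[1,-0.1,-4.1,0.3,0],[1,-0.1,-4.1,0.3,0],[1,-0.1,-4.1,0.3,0],[1,0,0,0,8.5],[1,0,0,0,8.5],[1,0,0,0,8.5],[1,0,0,0,8.5],[1,0,0,0,8.5]]]'>/dev/null && python3 -m pendant '[[[1,0,0,0,8.5],[1,0,0,0,8.5],[1,0,0,0,8.5],[1,0,0,0,8.5],[1,0,0,0,0],[1,0,0,0,0]]]'
python3 - <<'E'
from h import *
i,K,P=cam('wrist'); cv2.imwrite('pics/w2.png',i); np.savez('w2.npz',i=i,K=K,P=P)
s=robot.read_state();print(s['tool_pos'],s['q'].round(2),R.from_rotvec(s['orientation']).as_matrix().round(3))
E
```

```text
t: 4.0
tool_pos: [0.4324, -0.3034, 0.2904]
orientation: [-2.213, -2.229, -0.0]
force: [-0.6, -0.2, 0.3]
opening: 0.0931
gripper_force: 0.0
[ 0.43238459 -0.30363477  0.29047277] [-0.71 -0.08  1.58  0.    1.65 -0.72] [[-0.007  1.    -0.   ]
 [ 1.     0.007  0.   ]
 [ 0.    -0.    -1.   ]]
```

View pics/w2.png

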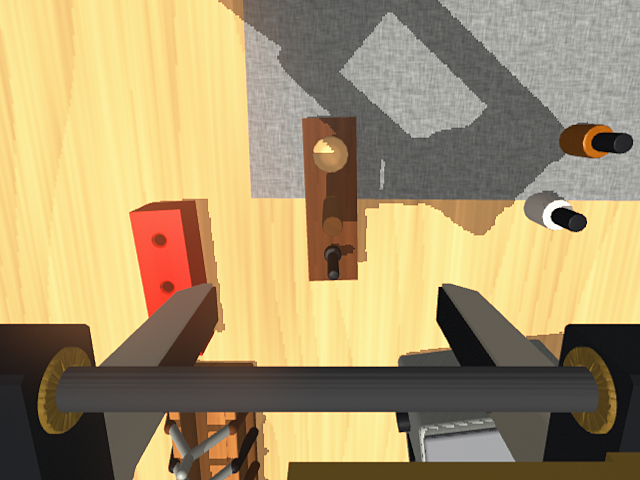

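The stylus handle top is at about (333,227) in the middle hole. The knob is at (330,153), the file at (333,265), and the block's top corners are around (303,118), (356,117), (309,280) and (357,279).

Run:
```python
from h import *
d=np.load('w2.npz');i,K,P=d['i'],d['K'],d['P']
for p in((303,118),(356,117),(309,280),(357,279)): print(at(K,P,*p,.05).round(4))
print('sty',at(K,P,333,226,.19).round(4)); 
c=at(K,P,331,198,.05); print(c)
print(proj(K,P,[.436,-.305,.19]),proj(K,P,[.436,-.305,.055]))
cv2.imwrite('pics/w2c.png',cv2.resize(i[110:290,280:400],(480,720)[:2],interpolation=cv2.INTER_NEAREST)[:600])
t=np.load('top0.npz'); hs=cv2.cvtColor(t['i'],cv2.COLOR_BGR2HSV)[262:276,424:440]; print(t['i'][264:273,426:437,2])
```

```text
[ 0.4114 -0.228   0.05  ]
[ 0.4601 -0.2267  0.05  ]
[ 0.4165 -0.3867  0.05  ]
[ 0.4654 -0.3852  0.05  ]
sty [ 0.4378 -0.2955  0.19  ]
[ 0.43799596 -0.30206861  0.05      ]
[330.03494809 240.15760859] [328.93144263 201.93150513]
[[ 92  90  90  91  94  95  95  91  92  91  89]
 [ 90  87  77  91 118 121 113  96  88  88  89]
 [ 61  53  73 118 139 137 134 115  84  84  86]
 [ 39  40  97 137 139 138 136 128 100  85  87]
 [ 43  42  97 138 139 137 139 131 111  85  88]
 [ 46  45  78 123 139 139 139 124  90  86  82]
 [ 48  46  48  82 121 135 124  95  78  80  77]
 [ 55  57  59  66  72  75  81  85  81  83  79]
 [ 72  79  83  86  86  86  88  89  87  87  86]]
```

View pics/w2c.png

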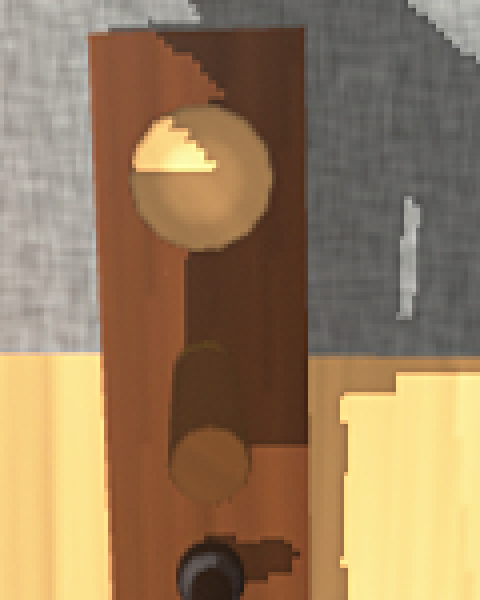

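Run:
```python
from h import *
d=np.load('w2.npz');K,P=d['K'],d['P']
x=at(K,P,332.2,226.2,.145);print(x)
t=np.load('top0.npz');print(at(t['K'],t['P'],431.0,267.4,.145)); print(go([x[0],x[1],.0815]))
```

```text
[ 0.43800139 -0.30671563  0.145     ]
[ 0.43475092 -0.30518481  0.145     ]
[-0.32  0.56 20.9 ]
```

```bash
python3 -m pendant '[[[0.6,-0.3,0.6,2,0],[0.5,0,0,4,0],[0.5,0,0,4,0],[0.5,0,0,4,0],[0.5,0,0,4,0],[0.5,0,0,2,0],[0.5,0,0,0.9,0],[0.5,0,0,0,0]]]' >/dev/null
python3 - <<'E'
from h import *
print(go([.438,-.3067,.0815]),robot.read_state()['tool_pos'])
E
python3 -m pendant '[[[0.5,0,0,0,0],[0,0,0,0,0],[0,0,0,0,0],[0,0,0,0,0],[0,0,0,0,0],[0,0,0,0,0]]]' 25
```

```text
[-0.    0.04 -0.09] [ 0.43759391 -0.30665321  0.08055119]
t: 5.45
tool_pos: [0.4384, -0.3076, 0.082]
orientation: [2.219, 2.223, 0.0]
force: [0.1, 1.1, 1.8]
opening: 0.0156
gripper_force: 25.0
```

```bash
python3 -m pendant '[[[0,0,0,-1,0],[0,0,0,-2,0],[0,0,0,-2.5,0],[0,0,0,-2.5,0],[0,0,0,-2.5,0],[0,0,0,-2.5,0],[0,0,0,-1,0],[0,0,0,0,0]]]'
python3 - <<'E'
from h import *
i,K,P=cam('wrist'); cv2.imwrite('pics/w3.png',i)
i,K,P=cam('scene'); cv2.imwrite('pics/s3.png',i);
s=robot.read_state();g=s['tool_pos']+[0,0,.0188]
print(go([.580,.0216,.21]),s['tool_pos'],proj(K,P,g),proj(K,P,g-[0,0,.095]))
w=cv2.imread('pics/w3.png'); cv2.imwrite('pics/v3.png',np.hstack([cv2.resize(w,(400,300)),cv2.resize(i[150:330,140:380],(400,300))]))
E
```

```text
t: 6.25
tool_pos: [0.4391, -0.3081, 0.2237]
orientation: [2.217, 2.221, 0.0]
force: [0.3, -0.1, -0.5]
opening: 0.0157
gripper_force: 25.0
[32.85 14.27  1.08] [ 0.43789135 -0.30713841  0.22064933] [187.22578568 226.75547314] [194.96666464 258.37091819]
```

View pics/v3.png

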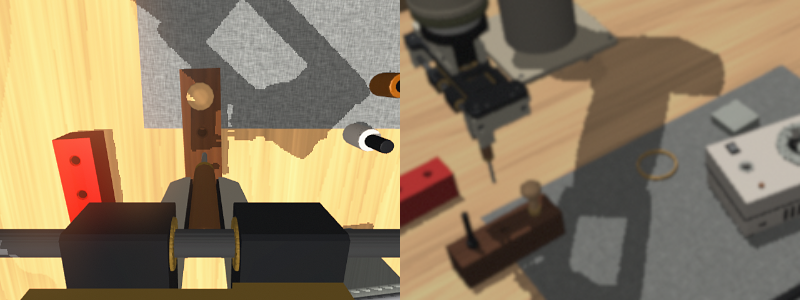

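The stylus hangs straight down with its tip clear, the knob and file are undisturbed, and the middle hole is empty. Moving over the reset.

```bash
python3 -m pendant '[[[0,2,0.9,0,0],[0,3.6,1.6,0,0],[0,3.6,1.6,0,0],[0,3.6,1.6,0,0],[0,3.6,1.6,0,0],[0,3.6,1.6,0,0],[0,3.6,1.6,0,0],[0,3.6,1.6,0,0]]]' >/dev/null; python3 -m pendant '[[[0,3.6,1.5,0.5,0],[0,2,0.6,1,0],[0,0,0,1,0],[0,0,0,1,0],[0,0,0,0,0],[0,0,0,0,0]]]'
python3 - <<'E'
from h import *
i,K,P=cam('wrist'); np.savez('w4.npz',i=i,K=K,P=P)
s=robot.read_state();g=s['tool_pos']
print(go([.580,.0216,.1765]),g,proj(K,P,g-[0,0,.0765]),proj(K,P,[.58,.0216,.084]))
cv2.imwrite('pics/w4.png',cv2.resize(i[160:310,240:440],(800,600),interpolation=cv2.INTER_NEAREST))
E
```

```text
t: 7.75
tool_pos: [0.579, 0.0197, 0.186]
orientation: [-2.22, -2.221, 0.002]
force: [0.5, -0.3, -0.1]
opening: 0.0159
gripper_force: 25.0
[0.19 0.05 1.02] [0.57945914 0.01972187 0.18674788] [325.29576385 248.69718288] [326.29216742 234.23368441]
```

View pics/w4.png

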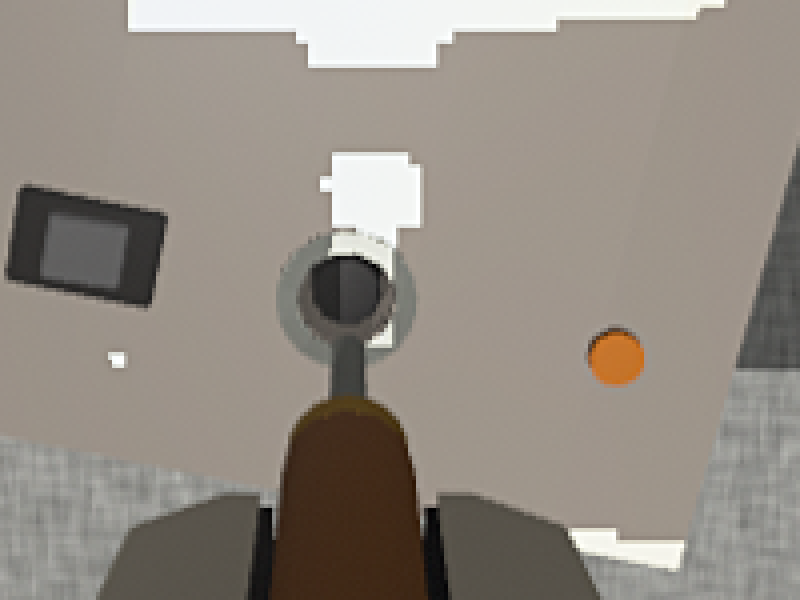

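The point lines up with the recess (bezel centre at about (326.7,234.5), as predicted). I'll descend, watching the force.

```bash
python3 -m pendant '[[[0,0.1,0,1,0],[0,0,0,1,0],[0,0,0,0.4,0],[0,0,0,0,0],[0,0,0,0,0]]]'; python3 -m pendant '[[[0,0,0,0.4,0],[0,0,0,0,0],[0,0,0,0,0]]]';python3 -m pendant '[[[0,0,0,0.3,0],[0,0,0,0,0],[0,0,0,0,0]]]'
```

```text
t: 8.3
tool_pos: [0.5795, 0.0219, 0.1625]
orientation: [-2.219, -2.223, 0.0]
force: [-0.5, 0.9, -0.5]
opening: 0.0155
gripper_force: 25.0
t: 8.6
tool_pos: [0.5796, 0.0219, 0.1586]
orientation: [-2.219, -2.224, 0.0]
force: [-0.4, 0.2, -0.2]
opening: 0.0156
gripper_force: 25.0
t: 8.9
tool_pos: [0.5799, 0.0218, 0.1559]
orientation: [2.219, 2.223, 0.001]
force: [0.4, 0.2, 0.6]
opening: 0.0157
gripper_force: 25.0
```

```bash
for k in 1; do python3 -m pendant '[[[0,0,0,0.15,0],[0,0,0,0,0],[0,0,0,0,0]]]';python3 -m pendant '[[[0,0,0,0.15,0],[0,0,0,0,0],[0,0,0,0,0]]]';python3 -m pendant '[[[0,0,0,0.1,0],[0,0,0,0,0],[0,0,0,0,0]]]'; done | grep -E "tool_pos|^force"
```

```text
tool_pos: [0.5798, 0.0218, 0.1544]
force: [1.1, -0.8, 2.2]
tool_pos: [0.5798, 0.0218, 0.1529]
force: [1.0, 0.1, 3.4]
tool_pos: [0.5798, 0.0219, 0.1519]
force: [0.2, -0.7, 4.3]
```

```bash
(python3 -m pendant '[[[0,0,0,0.1,0],[0,0,0,0,0],[0,0,0,0,0]]]';python3 -m pendant '[[[0,0,0,0.05,0],[0,0,0,0,0],[0,0,0,0,0],[0,0,0,0,0]]]') | grep -E "tool_pos|^force"
```

```text
tool_pos: [0.58, 0.0219, 0.1516]
force: [-1.7, 0.3, 9.0]
tool_pos: [0.5801, 0.0218, 0.1515]
force: [-2.3, 0.3, 11.1]
```

The force rises past the spring, so the button is bottomed. Now retract and return to the block.

```bash
python3 -m pendant '[[[0,0,0,-0.5,0],[0,0,0,-1,0],[0,0,0,-2,0],[0,0,0,-2,0],[0,0,0,-1.5,0],[0,-2,-0.8,-0.5,0],[0,-3.6,-1.6,0,0],[0,-3.6,-1.6,0,0]]]' >/dev/null; python3 -m pendant '[[[0,-3.6,-1.6,0,0],[0,-3.6,-1.6,0,0],[0,-3.6,-1.6,0,0],[0,-3.6,-1.6,0,0],[0,-3.6,-1.6,0,0],[0,-3.6,-1.5,0,0],[0,-2.1,-0.7,0,0],[0,0,0,0,0]]]'
python3 - <<'E'
from h import *
import time
i,K,P=cam('wrist'); np.savez('w5.npz',i=i,K=K,P=P)
s=robot.read_state();g=s['tool_pos']
print(go([.438,-.3067,.0815]),g,s['q'].round(2),proj(K,P,g-[0,0,.0766]))
E
```

```text
t: 12.1
tool_pos: [0.4366, -0.3097, 0.2249]
orientation: [-2.223, -2.219, 0.001]
force: [0.7, 0.4, -0.2]
opening: 0.0154
gripper_force: 25.0
[ 0.13  0.07 14.33] [ 0.43739561 -0.3081516   0.22484138] [-0.71 -0.05  1.66  0.    1.53 -0.71] [325.72290605 245.86528562]
```

```bash
python3 -m pendant '[[[0,0.1,0.1,2,0],[0,0,0,2.5,0],[0,0,0,2.5,0],[0,0,0,1.6,0],[0,0,0,0,0],[0,0,0,0,0],[0,0,0,0,0]]]' >/dev/null
python3 - <<'E'
from h import *
i,K,P=cam('wrist')
P2=[robot.read_state()['tool_pos'] for _ in range(1)]
s=robot.read_state();g=s['tool_pos']
print(go([.438,-.3067,.0815]),g,proj(K,P,g-[0,0,.0766]),proj(K,P,[.438,-.3067,.05]))
cv2.imwrite('pics/w5.png',cv2.resize(i[160:310,240:440],(800,600),interpolation=cv2.INTER_NEAREST))
E
```

```text
[ 0.01 -0.23  5.93] [ 0.44016514 -0.30666042  0.14077487] [324.1022002  248.60676715] [320.73829337 242.07335917]
```

View pics/w5.png

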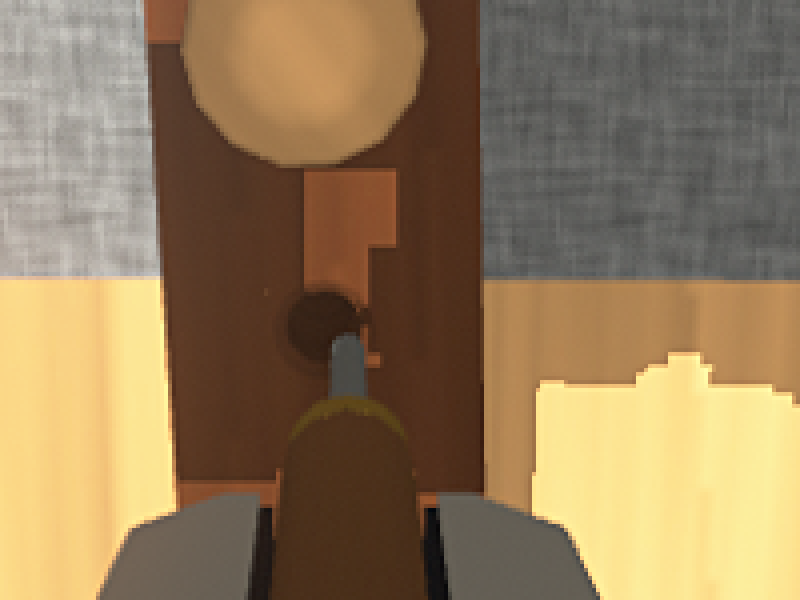

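The hole centre is at pixel (320.8,241.3) and the point at about (326.7,247), so the point sits roughly 4 mm to the +y side in tool axes. I'll shift it and insert.

```bash
python3 -m pendant '[[[0,0,-0.38,0,0],[0,0,0,0.8,0],[0,0,0,0,0],[0,0,0,0,0]]]'
python3 - <<'E'
from h import *
i,K,P=cam('wrist')
g=robot.read_state()['tool_pos'];print(g,proj(K,P,[.438,-.3067,.05]),proj(K,P,g-[0,0,.0766]))
cv2.imwrite('pics/w6.png',cv2.resize(i[160:310,240:440],(800,600),interpolation=cv2.INTER_NEAREST))
E
```

```text
t: 13.3
tool_pos: [0.4351, -0.3062, 0.1307]
orientation: [-2.219, -2.223, 0.0]
force: [-0.4, -0.0, 0.1]
opening: 0.0158
gripper_force: 25.0
[ 0.43522858 -0.30635563  0.13093082] [329.27068453 247.2060125 ] [324.65787959 248.72587597]
```

View pics/w6.png

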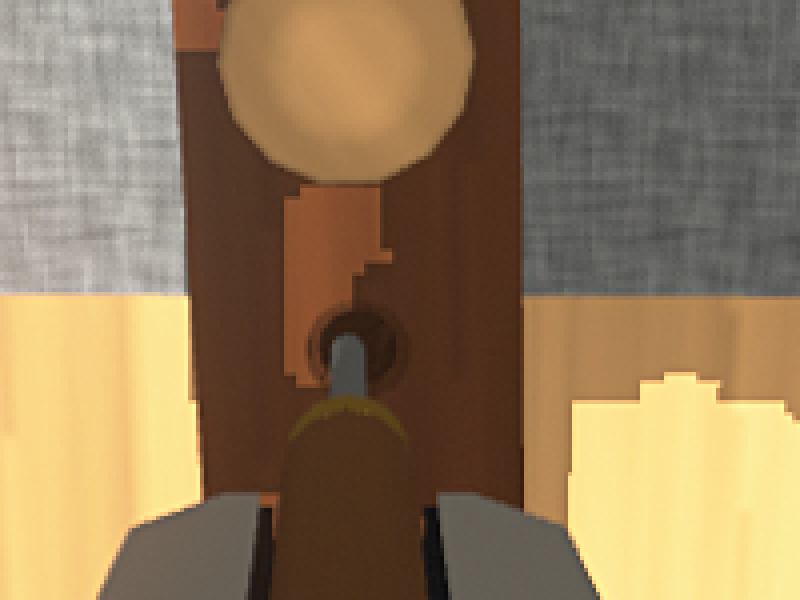

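The point is now just above the hole, about 1.5 mm off. One small correction, then down.

```bash
(python3 -m pendant '[[[0,0,0.15,0,0],[0,0,0,0.7,0],[0,0,0,0.8,0],[0,0,0,0,0]]]'; python3 -m pendant '[[[0,0,0,1.2,0],[0,0,0,1,0],[0,0,0,0.7,0],[0,0,0,0,0],[0,0,0,0,0]]]')| grep -E "tool_pos|^force"
```

```text
tool_pos: [0.436, -0.3056, 0.1142]
force: [0.1, 0.4, -0.0]
tool_pos: [0.4368, -0.3063, 0.0869]
force: [1.6, -0.9, -0.1]
```

```bash
(python3 -m pendant '[[[0,0,0,0.3,0],[0,0,0,0.15,0],[0,0,0,0,0],[0,0,0,0,0]]]';python3 -m pendant '[[[0.5,0,0,0,0],[0.5,0,0,0,0],[0.5,0,0,0,0],[0.5,0,0,0,0],[0.5,0,0,0,0]]]';  python3 -m pendant '[[[0.5,0,0,-1,0],[0.5,0,0,-3,0],[0.5,0,0,-4,0],[0.5,0,0,-4,0],[0.5,0,0,-4,0],[0.5,0,0,-4,0],[0.7,0,0,-2,0],[1,0,0,0,0]]]')| grep -E "tool_pos|^force|open|^t"
python3 - <<'E'
from h import *
i,K,P=cam('wrist'); np.savez('w7.npz',i=i,K=K,P=P)
s=robot.read_state();print(s['tool_pos'],s['q'].round(2),go([.526,.2952,.27]),proj(K,P,[.438,-.3067,.145]))
cv2.imwrite('pics/w7.png',cv2.resize(i[120:300,240:440],(600,540)))
E
```

```text
t: 14.65
tool_pos: [0.437, -0.3064, 0.0828]
force: [-0.4, 0.3, 0.3]
opening: 0.0161
t: 15.15
tool_pos: [0.4369, -0.3064, 0.0827]
force: [0.7, -0.4, -0.2]
opening: 0.046
t: 15.95
tool_pos: [0.4383, -0.3075, 0.3079]
force: [0.3, 0.1, 0.6]
opening: 0.0581
[ 0.43760668 -0.30696256  0.30502315] [-0.71 -0.07  1.54  0.    1.67 -0.71] [60.21  8.94  3.37] [323.26508937 214.63578659]
```

View pics/w7.png

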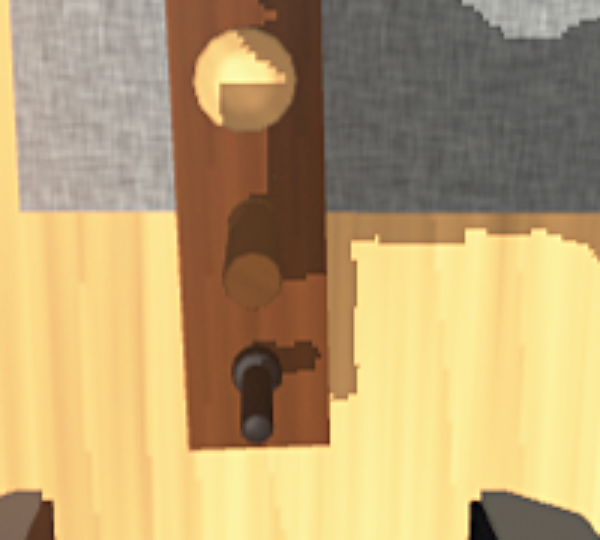

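The stylus stands upright in the middle hole again, let go, and its neighbours are unmoved. From here I work from numbers only. Next, above the cup.

```bash
(python3 -m pendant '[[[1,2,0.3,0.2,0],[1,4,0.6,0.2,0],[1,4,0.6,0.2,0],[1,4,0.6,0.2,0],[1,4,0.6,0.2,0],[1,4,0.6,0.2,0],[1,4,0.6,0.2,0],[1,4,0.6,0.2,0]]]';python3 -m pendant '[[[1,4,0.6,0.2,0],[1,4,0.6,0.2,0],[1,4,0.6,0.2,0],[1,4,0.6,0.2,0],[1,4,0.6,0.2,0],[1,4,0.6,0.2,0],[1,4,0.6,0.2,0],[1,2,0.2,0.2,0]]]';python3 -m pendant '[[[1,0,0,0,0],[1,0,0,0,0],[1,0,0,0,0]]]')| grep -E "tool_pos|^force|open|^t"
python3 - <<'E'
from h import *
i,K,P=cam('wrist'); np.savez('w8.npz',i=i,K=K,P=P)
s=robot.read_state();print(s['tool_pos'],s['q'].round(2),go([.526,.2952,.03]),R.from_rotvec(s['orientation']).as_matrix().round(3))
p=proj(K,P,[.526,.2952,.095]);print(p)
g=cv2.cvtColor(i,cv2.COLOR_BGR2GRAY);x0,y0=(p-50).astype(int)
for c in cv2.findContours((g[y0:y0+100,x0:x0+100]<50).astype(np.uint8),cv2.RETR_LIST,cv2.CHAIN_APPROX_NONE)[0]:
    if cv2.contourArea(c)>20:
        c=c+[x0,y0]; W=np.array([at(K,P,*q[0],.095)[:2] for q in c],np.float32)*1000
        print(c.mean((0,1)).round(1),cv2.minAreaRect(W))
E
```

```text
t: 16.8
tool_pos: [0.4804, -0.0046, 0.2846]
force: [0.8, -0.5, 0.1]
opening: 0.093
t: 17.6
tool_pos: [0.5236, 0.2964, 0.2678]
force: [0.6, -0.9, 0.3]
opening: 0.093
t: 17.9
tool_pos: [0.5246, 0.2926, 0.2699]
force: [0.2, -0.2, -0.5]
opening: 0.0933
[0.52476197 0.29253844 0.27028638] [ 0.42  0.12  1.41 -0.    1.62  0.42] [ 0.28  0.14 24.03] [[-0.001  1.    -0.001]
 [ 1.     0.001 -0.001]
 [-0.001 -0.001 -1.   ]]
[326.9115119  210.23842108]
[326.3 206.8] ((527.26708984375, 298.2519226074219), (40.511695861816406, 6.324658393859863), 5.8002095222473145)
[359.5 186.7] ((552.0604248046875, 314.3431701660156), (6.219197750091553, 7.456332206726074), 9.623345375061035)
```

```bash
(python3 -m pendant '[[[1,0.5,0.2,2,0],[1,0,0,4,0],[1,0,0,4,0],[1,0,0,4,0],[1,0,0,4,0],[1,0,0,3,0],[1,0,0,2,0],[1,0,0,1,0]]]';python3 -m pendant '[[[1,0,0,0,0],[0,0,0,0,0],[0,0,0,0,0],[0,0,0,0,0],[0,0,0,0,0],[0,0,0,0,0]]]' 50;python3 -m pendant '[[[0,0,0,-2,0],[0,0,0,-3,0],[0,0,0,-4,0],[0,0,0,-4,0],[0,0,0,-2,0],[0,0,0,0,0],[0,0,0,0,0],[0,0,0,0,0]]]')| grep -E "tool_pos|^force|open|^t|gripper"
cat > rib.py <<'E'
from h import *
i,K,P=cam('wrist'); np.savez('rib.npz',i=i,K=K,P=P)
s=robot.read_state();r=R.from_rotvec(s['orientation']).as_matrix();z=s['tool_pos'][2]+.095-.03
g=cv2.cvtColor(i,cv2.COLOR_BGR2GRAY);p=proj(K,P,s['tool_pos']*[1,1,0]+[0,0,z]);x0,y0=(p-55).astype(int);print(s['tool_pos'],s['q'].round(2),p)
for c in cv2.findContours((g[y0:y0+110,x0:x0+110]<50).astype(np.uint8),cv2.RETR_LIST,cv2.CHAIN_APPROX_NONE)[0]:
    if cv2.contourArea(c)>60:
        c=c+[x0,y0]; W=np.array([at(K,P,*q[0],z)[:2] for q in c],np.float32)*1000
        m=cv2.minAreaRect(W); d=r.T@(np.array([*m[0],0])-[*s['tool_pos'][:2]*1000,0])
        print(c.mean((0,1)).round(1),np.round(m[0],1),np.round(m[1],1),round(m[2],1),'tool',d.round(1))
E
python3 rib.py
```

```text
t: 18.75
tool_pos: [0.5256, 0.2969, 0.0283]
force: [-0.7, 0.3, 0.5]
opening: 0.0932
gripper_force: 0.0
t: 19.35
tool_pos: [0.5271, 0.2989, 0.0312]
force: [0.1, -0.6, 0.2]
opening: 0.0576
gripper_force: 0.0
t: 20.15
tool_pos: [0.5255, 0.2981, 0.1778]
force: [-0.9, -0.0, -1.8]
opening: 0.0534
gripper_force: 50.0
[0.52541411 0.29813947 0.1777748 ] [ 0.43  0.17  1.52 -0.    1.46  0.43] [320.68399312 397.75385864]
[330.7 441.7] [528.2 283.7] [7.  2.1] 78.4 tool [-14.4   2.7   0. ]
[326.  377.3] [526.7 304.7] [26.3  0.6] 0.3 tool [ 6.5  1.3 -0. ]
[320.7 368.8] [525.1 307.6] [29.4  3.4] 0.3 tool [ 9.4 -0.3 -0. ]
```

The fingers were still closing when the lift began, so the cup may sit a little low in the grip. I'll set it back down, feel for the table, and regrip cleanly.

```bash
(python3 -m pendant '[[[0,0,0,3,0],[0,0,0,4,0],[0,0,0,4,0],[0,0,0,1.5,0],[0,0,0,0,0],[0,0,0,0,0],[0,0,0,0,0]]]';python3 -m pendant '[[[0,0,0,0.4,0],[0,0,0,0,0],[0,0,0,0,0]]]';python3 -m pendant '[[[0,0,0,0.3,0],[0,0,0,0,0],[0,0,0,0,0]]]')| grep -E "tool_pos|^force"
```

```text
tool_pos: [0.5286, 0.2996, 0.0583]
force: [0.3, 0.3, -1.3]
tool_pos: [0.5271, 0.2989, 0.0522]
force: [0.1, 0.1, -1.8]
tool_pos: [0.5266, 0.2987, 0.0484]
force: [0.9, -0.6, -1.4]
```

```bash
(python3 -m pendant '[[[0,0,0,0.3,0],[0,0,0,0,0],[0,0,0,0,0]]]';python3 -m pendant '[[[0,0,0,0.3,0],[0,0,0,0,0],[0,0,0,0,0]]]';python3 -m pendant '[[[0,0,0,0.3,0],[0,0,0,0,0],[0,0,0,0,0]]]')| grep -E "tool_pos|^force"
```

```text
tool_pos: [0.5267, 0.2987, 0.0454]
force: [-0.1, -0.2, -0.8]
tool_pos: [0.5267, 0.2987, 0.0425]
force: [0.2, -0.3, -1.2]
tool_pos: [0.5267, 0.2987, 0.0395]
force: [-0.1, 0.5, -1.6]
```

```bash
(python3 -m pendant '[[[0,0,0,0.2,0],[0,0,0,0,0],[0,0,0,0,0]]]';python3 -m pendant '[[[0,0,0,0.2,0],[0,0,0,0,0],[0,0,0,0,0]]]';python3 -m pendant '[[[0,0,0,0.2,0],[0,0,0,0,0],[0,0,0,0,0]]]')| grep -E "tool_pos|^force"
```

```text
tool_pos: [0.5268, 0.2988, 0.0375]
force: [-0.1, -0.8, -1.6]
tool_pos: [0.5269, 0.2988, 0.0357]
force: [0.7, -0.5, -0.8]
tool_pos: [0.5269, 0.2989, 0.0356]
force: [-7.4, -2.7, 14.4]
```

```bash
(python3 -m pendant '[[[0,0,0,-0.2,0],[1,0,0,0,0],[1,0,0,0,0],[1,0,0,0,0],[1,0,0,0,0],[1,0,0,-4,0],[1,0,0,-4,0],[1,0,0,-4,0]]]' ;python3 -m pendant '[[[1,0,0,-3,0],[1,0,0,0,0],[1,0,0,0,0],[1,0,0,0,0]]]')|grep -E "tool_pos|^force|^t|open"
python3 - <<'E'
from h import *
i,K,P=cam('wrist');s=robot.read_state();print(s['tool_pos'],s['q'].round(2))
g=cv2.cvtColor(i,cv2.COLOR_BGR2GRAY);p=proj(K,P,[.526,.298,.092]);x0,y0=(p-50).astype(int);print(p)
for c in cv2.findContours((g[y0:y0+100,x0:x0+100]<50).astype(np.uint8),cv2.RETR_LIST,cv2.CHAIN_APPROX_NONE)[0]:
    if cv2.contourArea(c)>40:
        c=c+[x0,y0]; W=np.array([at(K,P,*q[0],.092)[:2] for q in c],np.float32)*1000
        print(c.mean((0,1)).round(1),cv2.minAreaRect(W))
E
```

```text
t: 24.1
tool_pos: [0.5264, 0.2985, 0.1565]
force: [0.5, 1.2, -0.1]
opening: 0.0927
t: 24.5
tool_pos: [0.526, 0.2984, 0.1839]
force: [-1.0, -0.1, 0.1]
opening: 0.093
[0.5258371  0.29826625 0.18358748] [ 0.43  0.16  1.52 -0.    1.47  0.43]
[324.73723579 241.70460251]
[338.5 239.5] ((534.6680908203125, 299.4634094238281), (4.417148113250732, 5.901482582092285), 0.45892199873924255)
[329.  240.4] ((528.48095703125, 298.8880310058594), (41.20819091796875, 6.663771152496338), 6.473404884338379)
[367.1 208.1] ((551.7432250976562, 319.38214111328125), (6.803121089935303, 7.029557704925537), 1.4046167135238647)
```

```bash
(python3 -m pendant '[[[1,0.05,0.2,3,0],[1,0,0,4,0],[1,0,0,4,0],[1,0,0,3,0],[1,0,0,1,0],[1,0,0,0,0],[0,0,0,0,0],[0,0,0,0,0]]]' ;python3 -m pendant '[[[0,0,0,0,0],[0,0,0,0,0],[0,0,0,0,0],[0,0,0,0,0],[0,0,0,0,0],[0,0,0,0,0],[0,0,0,0,0]]]' 50)|grep -E "tool_pos|^force|^t|open|gri"
```

```text
t: 25.35
tool_pos: [0.5304, 0.3, 0.038]
force: [-0.1, 0.2, -0.4]
opening: 0.0813
gripper_force: 0.0
t: 26.05
tool_pos: [0.5288, 0.2994, 0.0362]
force: [-4.0, -0.8, 5.6]
opening: 0.0537
gripper_force: 50.0
```

```bash
(python3 -m pendant '[[[0,0,0,-1,0],[0,0,0,-3,0],[0,0,0,-4,0],[0,0,0,-4,0],[0,0,0,0,6.2],[0,0,0,0,6.2],[0,0,0,0,6.2],[0,0,0,0,0]]]';python3 -m pendant '[[[0,0,0,0,0]]]')|grep -E "tool_pos|^force|^t|open|gri"
python3 - <<'E'
from h import *
s=robot.read_state();print(s['tool_pos'],s['q'].round(2),go([.602,.1243,.155]),R.from_rotvec(s['orientation']).as_matrix().round(3))
E
```

```text
t: 26.85
tool_pos: [0.5288, 0.2991, 0.1558]
force: [0.0, -0.1, -2.8]
opening: 0.0536
gripper_force: 50.0
t: 26.95
tool_pos: [0.5287, 0.2992, 0.1556]
force: [0.9, -0.9, -2.3]
opening: 0.0536
gripper_force: 50.0
[0.52872572 0.2991541  0.15563154] [ 0.43  0.19  1.54 -0.    1.41  0.75] [-14.3   12.45   0.06] [[ 0.314  0.949 -0.   ]
 [ 0.949 -0.314 -0.   ]
 [-0.    -0.    -1.   ]]
```

```bash
(python3 -m pendant '[[[0,-1.3,1.1,0,0],[0,-2.6,2.3,0,0],[0,-2.6,2.3,0,0],[0,-2.6,2.25,0,0],[0,-2.6,2.2,0,0],[0,-2.6,2.3,0,0],[0,0,0,0,0],[0,0,0,0,0]]]';python3 -m pendant '[[[0,0,0,0,0],[0,0,0,0,0]]]')|grep -E "tool_pos|^force|^t"
python3 - <<'E'
from h import *
for k in range(3):
    i,K,P=cam('wrist');s=robot.read_state();print(s['tool_pos'],go([.602,.1243,.1264]))
np.savez('w9.npz',i=i,K=K,P=P)
g=cv2.cvtColor(i,cv2.COLOR_BGR2GRAY)
# mill lamp / reset in this view
hs=cv2.cvtColor(i,cv2.COLOR_BGR2HSV); m=cv2.inRange(hs,(5,150,100),(20,255,255))
n,l,st,ce=cv2.connectedComponentsWithStats(m)
print([(ce[k].round(1),st[k,4],at(K,P,*ce[k],.086).round(4)) for k in range(1,n) if st[k,4]>15][:8], 'pred lamp',proj(K,P,[.624,.0125,.086]),'rst',proj(K,P,[.58,.0215,.084]))
E
```

```text
t: 27.75
tool_pos: [0.6017, 0.1227, 0.1555]
force: [0.1, 0.8, -1.1]
t: 27.95
tool_pos: [0.6012, 0.125, 0.1556]
force: [1.7, 0.0, -1.6]
[0.60114037 0.12508849 0.15559611] [-0.05  0.11  2.92]
[0.60120229 0.12507854 0.15565443] [-0.05  0.1   2.93]
[0.60123451 0.1250007  0.15566294] [-0.04  0.09  2.93]
[(array([181.2, 362.1]), np.int32(16), array([0.4939, 0.0851, 0.086 ])), (array([165.2, 370. ]), np.int32(120), array([0.4821, 0.0831, 0.086 ])), (array([491.6, 400.1]), np.int32(431), array([ 0.6722, -0.0032,  0.086 ])), (array([173.2, 366.6]), np.int32(16), array([0.4878, 0.0837, 0.086 ])), (array([161.5, 409.5]), np.int32(332), array([0.4679, 0.0572, 0.086 ])), (array([177.1, 419.2]), np.int32(17), array([0.4745, 0.0472, 0.086 ])), (array([475.4, 418.4]), np.int32(18), array([ 0.6592, -0.0134,  0.086 ])), (array([174.4, 420.1]), np.int32(23), array([0.4725, 0.0472, 0.086 ]))] pred lamp [412.77242635 400.54592287] rst [343.23003787 405.63632903]
```

```bash
(python3 -m pendant '[[[0,0,0.1,1,0],[0,0,0,1,0],[0,0,0,0.6,0],[0,0,0,0,0],[0,0,0,0,0]]]';python3 -m pendant '[[[0,0,0,0.3,0],[0,0,0,0,0],[0,0,0,0,0]]]';python3 -m pendant '[[[0,0,0,0.3,0],[0,0,0,0,0],[0,0,0,0,0]]]')|grep -E "tool_pos|^force|^t"
```

```text
t: 28.6
tool_pos: [0.6022, 0.1238, 0.1291]
force: [-0.0, -0.1, -1.2]
t: 28.9
tool_pos: [0.6026, 0.1238, 0.1268]
force: [-0.2, -0.3, -2.0]
t: 29.2
tool_pos: [0.6023, 0.1238, 0.1235]
force: [0.0, 0.3, -1.2]
```

```bash
(python3 -m pendant '[[[0,0,0,0.2,0],[0,0,0,0,0],[0,0,0,0,0]]]';python3 -m pendant '[[[0,0,0,0.2,0],[0,0,0,0,0],[0,0,0,0,0]]]';python3 -m pendant '[[[0,0,0,0.2,0],[0,0,0,0,0],[0,0,0,0,0]]]';python3 -m pendant '[[[0,0,0,0.2,0],[0,0,0,0,0],[0,0,0,0,0]]]')|grep -E "tool_pos|^force"; grep -c . /dev/null; python3 -c "
from h import *
print(robot.read_state()['wrist_torque'])"
```

```text
tool_pos: [0.6024, 0.1238, 0.1215]
force: [0.6, -0.0, -0.9]
tool_pos: [0.6024, 0.1238, 0.1195]
force: [0.9, -0.2, -2.1]
tool_pos: [0.6024, 0.1238, 0.1175]
force: [-0.9, -0.5, -2.5]
tool_pos: [0.6027, 0.1239, 0.1161]
force: [0.1, 1.0, 1.3]
0
[-0.01751608  0.17001814 -0.01259942]
```

Lugs are in the gaps and the foot is on the drive plate. Pushing down now.

```bash
(python3 -m pendant '[[[0,0,0,0.2,0],[0,0,0,0.2,0],[0,0,0,0,0],[0,0,0,0,0]]]';python3 -m pendant '[[[0,0,0,0.2,0],[0,0,0,0,0],[0,0,0,0,0]]]';python3 -m pendant '[[[0,0,0,0.2,0],[0,0,0,0,0],[0,0,0,0,0]]]')|grep -E "tool_pos|^force"
```

```text
tool_pos: [0.6027, 0.1239, 0.112]
force: [-1.0, 0.1, 3.6]
tool_pos: [0.6028, 0.1239, 0.1099]
force: [0.4, 0.9, 5.3]
tool_pos: [0.6028, 0.1239, 0.1081]
force: [-0.4, 0.1, 5.6]
```

```bash
(python3 -m pendant '[[[0,0,0,0.05,0],[0,0,0,0,5],[0,0,0,0,5],[0,0,0,0,5],[0,0,0,0,0],[0,0,0,0,0]]]' 60;python3 -c "
from h import *
s=robot.read_state();print(s['wrist_torque'],s['q'].round(2))"; python3 -m pendant '[[[0,0,0,0,5],[0,0,0,0,5],[0,0,0,0,5],[0,0,0,0,5],[0,0,0,0,0],[0,0,0,0,0]]]';python3 -c "
from h import *
s=robot.read_state();print(s['wrist_torque'],s['q'].round(2))")|grep -E "tool_pos|^force|^\[|gri"
```

```text
tool_pos: [0.603, 0.124, 0.1078]
force: [0.4, 0.6, 6.0]
gripper_force: 60.0
[0.02342509 0.2025887  0.02599675] [0.12 0.25 1.56 0.   1.33 0.7 ]
tool_pos: [0.6025, 0.1234, 0.1077]
force: [-2.2, -2.3, 7.2]
gripper_force: 60.0
[-0.52357577  0.53436464  0.12064089] [ 0.12  0.25  1.56 -0.    1.33  1.05]
```

```bash
(python3 -m pendant '[[[0,0,0,0,5],[0,0,0,0,5],[0,0,0,0,5],[0,0,0,0,5],[0,0,0,0,5],[0,0,0,0,0],[0,0,0,0,0]]]';python3 -c "
from h import *
s=robot.read_state();print(s['wrist_torque'],s['q'].round(2))"; python3 -m pendant '[[[0,0,0,0,5],[0,0,0,0,5],[0,0,0,0,5],[0,0,0,0,0],[0,0,0,0,0]]]';python3 -c "
from h import *
s=robot.read_state();print(s['wrist_torque'],s['q'].round(2))")|grep -E "tool_pos|^force|^\[|gri"
```

```text
tool_pos: [0.6019, 0.123, 0.1074]
force: [-5.2, -2.9, 8.1]
gripper_force: 60.0
[-0.70995034  1.11724272  0.19297572] [ 0.12  0.25  1.56 -0.    1.33  1.49]
tool_pos: [0.6014, 0.123, 0.1072]
force: [-6.8, -3.5, 8.8]
gripper_force: 60.0
[-0.66106871  1.46639559  0.23560398] [ 0.12  0.25  1.56 -0.    1.33  1.75]
```

```bash
cat > t.py <<'E'
from h import *
s=robot.read_state();print(s['wrist_torque'].round(3),s['q'].round(2))
E
(for k in 1; do python3 -m pendant '[[[0,0,0,0,4],[0,0,0,0,0],[0,0,0,0,0]]]';python3 t.py;  python3 -m pendant '[[[0,0,0,0,3],[0,0,0,0,0],[0,0,0,0,0]]]';python3 t.py; python3 -m pendant '[[[0,0,0,0,3],[0,0,0,0,0],[0,0,0,0,0]]]';python3 t.py; done)|grep -E "tool_pos|^force|^\["
```

```text
tool_pos: [0.6013, 0.1231, 0.1071]
force: [-7.0, -3.7, 8.9]
[-0.699  1.525  0.188] [ 0.12  0.25  1.57 -0.    1.33  1.82]
tool_pos: [0.6012, 0.1232, 0.1071]
force: [-7.1, -2.4, 9.5]
[-0.587  1.654  0.168] [ 0.12  0.25  1.57 -0.    1.33  1.87]
tool_pos: [0.6007, 0.1233, 0.107]
force: [-8.4, -2.8, 10.2]
[-0.555  1.965  0.273] [ 0.12  0.25  1.57 -0.    1.33  1.93]
```

```bash
(for k in 1; do python3 -m pendant '[[[0,0,0,0,3],[0,0,0,0,0],[0,0,0,0,0]]]';python3 t.py;  python3 -m pendant '[[[0,0,0,0,3],[0,0,0,0,0],[0,0,0,0,0]]]';python3 t.py; done)|grep -E "tool_pos|^force|^\["
```

```text
tool_pos: [0.6007, 0.1233, 0.107]
force: [-10.0, -2.8, 11.4]
[-0.542  2.041  0.948] [ 0.12  0.25  1.57 -0.    1.33  1.98]
tool_pos: [0.5999, 0.1236, 0.1069]
force: [-12.8, -2.7, 12.3]
[-0.3    2.753  1.161] [ 0.12  0.25  1.57 -0.    1.34  2.03]
```

```bash
(python3 -m pendant '[[[0,-0.15,0,0,-1],[0,0,0,0,0],[0,0,0,0,0]]]';python3 t.py;  python3 -m pendant '[[[0,-0.1,0,0,0],[0,0,0,0,0],[0,0,0,0,0]]]';python3 t.py;  python3 -c "
from h import *
s=robot.read_state();r=R.from_rotvec(s['orientation']).as_matrix();print(r.round(3).tolist())")|grep -E "tool_pos|^force|^\[|gri|open"
```

```text
tool_pos: [0.5996, 0.1238, 0.1071]
force: [-7.6, -3.9, 9.1]
opening: 0.0536
gripper_force: 60.0
[-0.509  1.683  0.496] [ 0.12  0.24  1.57 -0.    1.33  2.01]
tool_pos: [0.5994, 0.1238, 0.1071]
force: [-3.9, -5.1, 6.8]
opening: 0.0533
gripper_force: 60.0
[-0.679  0.958  0.521] [ 0.12  0.24  1.57 -0.    1.33  2.01]
[[0.949, -0.317, -0.002], [-0.317, -0.949, -0.002], [-0.001, 0.002, -1.0]]
```

```bash
python3 -m pendant '[[[0,0,0,0,0.5],[0,0,0,0,0],[0,0,0,0,0],[0,0,0,0,0]]]'; python3 t.py; python3 -c "
from plant import robot
print(robot.close_job())"
```

```text
t: 36.3
tool_pos: [0.5994, 0.1238, 0.1071]
orientation: [3.097, -0.517, -0.002]
force: [-4.5, -3.6, 7.1]
opening: 0.0535
gripper_force: 60.0
[-0.707  0.988  0.869] [ 0.12  0.24  1.57 -0.    1.33  2.02]
the job is handed in; nothing more can be done
None
```

Job handed in at about 36 s with no verdict returned: reset pressed to its stop, stylus back in its hole and let go, cup pushed down and held at the clockwise stop, judged by force and torque rather than by camera; I viewed 11 pictures against the limit of 10.

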